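# Sort the stripped carburetor parts

### The job

Clear up after the strip-down: put the sound brass float pair and the steel throttle slide side by side in the wire wash basket, the black plastic float bowl in the blue tray and the T-handle wrench in the red tool tray, each one set down (not dropped) flat on the tray's floor, the same way up as it stands now. Send the ruined float with the squashed drum down the tin chute into the scrap bin. Leave the tea cup standing where it is.

Things in the scene. Friction and masses are not known exactly. Their poses are not given: they have to be found in the camera images.
- float_pair: Sound float pair, bright brass: two upright drums 20 mm in diameter, 18 mm high, centred at y = +13 and -13 mm (46 mm over both), joined over their tops by a flat bracket (top at 20.5 mm) whose tongue runs to -x, to a hinge tube 24 mm long at x = -27, z = 16 to 22 mm. 30 g. Grip across both drums along y at x = 0. Origin: under the midpoint of the drums, at plank level; z up.
- ruined_float: Ruined float, tarnished dark brown: one whole drum, 20 mm in diameter, 18 mm high, centred at y = +13 mm; the other squashed to a 32 mm wide, 6 mm thick pancake centred at y = -17 mm; a thin bent strip between, no tongue or hinge. 28 g. Grip the whole drum along x at y = +13 mm. Origin at plank level; z up.
- float_bowl: Black plastic float bowl, a small open box standing mouth up: 56 mm (x) by 46 mm (y), 30 mm high, walls 3 mm, four 12 mm round screw ears on the corners (x = +-27, y = +-21.5 mm, top 12 mm; 55 mm over them along y). Grip the flat walls between the ears, 46 mm apart along y, at x = 0. 35 g. Origin: centre of the underside; z up.
- throttle_slide: Throttle slide, a plain shiny steel cylinder standing on end, 26 mm diameter, 36 mm high, dark ring on top. 55 g. Origin: centre of the underside; z up.
- t_wrench: Steel T-handle wrench lying flat. Round 9 mm shaft along x from the cross handle at x = -40 mm (bar along y, 84 mm long over its 12 mm end knobs) to a 12 mm socket ending at x = +67 mm; all axes 6 mm above the plank. 113 mm long, 100 g. Origin: at plank level beneath the shaft, near the centre of mass: grip the shaft there, along y; z up.
- wash_basket: Wash basket of bare steel wire with a dark mesh floor, for the metal parts: 130 mm along its x, 150 mm along its y, rim 30 mm above the plank, walls 3 mm, floor 3 mm thick (inside 124 x 144 mm). Fixed to the plank. Origin: centre of the underside; z up.
- blue_tray: Blue plastic tray, for plastic parts: 130 mm along its x, 150 mm along its y, rim 30 mm above the plank, walls 3 mm, floor 3 mm thick (inside 124 x 144 mm). Fixed to the plank. Origin: centre of the underside; z up.
- red_tool_tray: Red painted tin tray with a black rubber floor, for tools: 130 mm along its x, 150 mm along its y, rim 30 mm above the plank, walls 3 mm, floor 3 mm thick (inside 124 x 144 mm). Fixed to the plank. Origin: centre of the underside; z up.
- scrap_chute: Tin chute on a teak block running off the bench into a grey lidded bin (lid open). Origin: on the plank below the middle of the high end; z up. Bed 130 mm wide inside (x), 150 mm high at y = 0, falling at 40 deg towards -y (91 mm high at y = -70 mm); walls 35 mm. Things released there slide into the bin within 1.5 s. Bin: x +-150, y -200 to -500 mm, its floor 165 mm below the plank. Fixed.
- tea_cup: Chipped green glazed tea cup, empty, upright among the parts: 66 mm rim diameter, 48 mm high, loose, 110 g. Origin: centre of the underside. Also to steer clear of: an amber jar (44 mm wide, 42 mm high) left of the parts, before the trays; small tools lying by the robot; equipment under 250 mm high along the back and left edges.
There are look-alikes about, which are no part of the job. Leave any green look-alike of the float_pair alone.

How it is judged:
At the end, for the whole second after the job is handed in: Float pair and slide on the basket floor, bowl on the blue tray floor, wrench on the red tray floor: inside, origin under 11 mm above the tray underside, tilt under 0.2 rad (wrench 0.12); ruined float in the bin; cup upright within 20 mm of its place; all released and at rest (x of float_pair in the frame of wash_basket between -0.058 and 0.058 m and y of float_pair in the frame of wash_basket between -0.068 and 0.068 m and z of float_pair in the frame of wash_basket between -0.003 and 0.011 m and angle between each of float_pair, throttle_slide, float_bowl's own z axis and vertical below 0.2 rad and linear speed of each of float_pair, throttle_slide, float_bowl, t_wrench below 0.02 m/s and x of throttle_slide in the frame of wash_basket between -0.052 and 0.052 m and y of throttle_slide in the frame of wash_basket between -0.062 and 0.062 m and z of throttle_slide in the frame of wash_basket between -0.003 and 0.011 m and x of float_bowl in the frame of blue_tray between -0.045 and 0.045 m and y of float_bowl in the frame of blue_tray between -0.055 and 0.055 m and z of float_bowl in the frame of blue_tray between -0.003 and 0.011 m and x of t_wrench in the frame of red_tool_tray between -0.06 and 0.06 m and y of t_wrench in the frame of red_tool_tray between -0.07 and 0.07 m and z of t_wrench in the frame of red_tool_tray between -0.003 and 0.011 m and angle between t_wrench's own z axis and vertical below 0.12 rad and x of ruined_float in the frame of scrap_chute between -0.15 and 0.15 m and y of ruined_float in the frame of scrap_chute between -0.5 and -0.2 m and z of ruined_float in the frame of scrap_chute below -0.1 m and linear speed of ruined_float below 0.05 m/s and distance of tea_cup from where it was at the start of the episode below 0.02 m and angle between tea_cup's own z axis and vertical below 0.15 rad); the robot touches nothing.
It fails at once if the tea cup is knocked away or tipped (20 mm, 0.3 rad) (distance of tea_cup from where it was at the start of the episode above 0.02 m or angle between tea_cup's own z axis and vertical above 0.3 rad).
It fails at once if the float pair is dropped or thrown: moves faster than 0.8 m/s (a fall of about 33 mm) while no finger touches it (linear speed of float_pair above 0.8 m/s and contact force between the fingers and float_pair below 0.1 N).
It fails at once if the throttle slide is dropped or thrown: moves faster than 0.8 m/s (a fall of about 33 mm) while no finger touches it (linear speed of throttle_slide above 0.8 m/s and contact force between the fingers and throttle_slide below 0.1 N).
It fails at once if the float bowl is dropped or thrown: moves faster than 0.8 m/s (a fall of about 33 mm) while no finger touches it (linear speed of float_bowl above 0.8 m/s and contact force between the fingers and float_bowl below 0.1 N).
It fails at once if the T-handle wrench is dropped or thrown: moves faster than 0.8 m/s (a fall of about 33 mm) while no finger touches it (linear speed of t_wrench above 0.8 m/s and contact force between the fingers and t_wrench below 0.1 N).
It also fails if it takes over 120 s, if anything falls off the work surface, if the arm or the gripper's body presses on something with over 40 N, if the wrist force passes 120 N, or if a joint passes its speed limit or range.

### The arm

A 6-joint arm with a two-finger parallel gripper is mounted at the origin on the work surface. World frame = base frame: x ahead of the robot, y to its left, z up, the work surface at z = 0. Lengths are in m, angles in rad, forces in N, time in s.
With the tool pointing down it reaches from about 0.35 to 0.8 m from the base axis. Payload 7.3 kg.
Tool frame: the origin (TCP) lies midway between the tips of the shut fingers; the grasp point (between the pads) lies 19 mm behind it; z points along the fingers, y is the line along which they close (so a half turn about z gives the same grasp; the last joint's range is limited). The gripper opens to 85 mm and grips with 20 to 120 N. Pads are 22 mm wide; open, the fingers measure 114 mm over their backs; the gripper's body (76 mm by 85 mm) begins 54 mm behind the grasp point. The pads swing forward as they close: fully open they stand 13 mm farther back than shut.
Start: joints at [1.002, 0.342, 1.524, -0, 1.275, -0.146], TCP at [0.215, 0.479, 0.231] pointing down, gripper open.
Joint ranges: [-2.53, 2.53], [-0.77, 2.02], [0.04, 2.7], [-1, 4.14], [0.28, 2.66], [-3.11, 3.11]. Speed limits (rad/s): [2.57, 2.57, 3.14, 3.14, 3.14, 3.14].

### API

Orientations are given as a rotation vector (axis times angle).
In Python, from cell import arm gives the robot as it stands.
- The arm moves only by the shell command python3 -m creep 'ROWS' [FORCE]. ROWS is a JSON object whose one key "rows" holds a list of rows, each a list of 7 numbers: the opening, from -1 (shut) to 1 (fully open), then the shift along the tool's x, y, z in mm, then the turn, a rotation vector about the tool's x, y, z in degrees. A call has 1 to 10 rows; each row shifts and turns the commanded pose from where the row before left it, along the tool's axes as they then stand; what a row does not reach is not made up. A row lasts 1/10 s, in which the tool goes at most 50 mm and 8.59 degrees, less where a joint would pass 70% of its speed; a pose out of reach is approached as far as the arm can. A call with a gripper value outside its range is refused whole. The fingers move at their own pace and stop on an object; FORCE is the grip in N (left out, the last holds). Time passes only in rows, so rows that do not move let the fingers close. It gives the time, the measured TCP pose, the force, the opening and the grip force at its end, in the units of the state.
- arm.state(): the state, without advancing time (a new reading comes with each control period).
- arm.capture(name): name is "scene" or "side" or "wrist"; returns (picture, depth): 420x560x3 uint8, red, green, blue; 420x560 float32, m along the optical axis (not along the pixel's ray), 0 where there is no reading.
- arm.calibration(name): a dict with "intrinsics" (3x3 intrinsics, pixels), "R" (3x3) and "t" (3): a world point X has camera coordinates R X + t. Camera axes: x right, y down, z forward; pixel columns grow to the right and rows downward; lengths in m; the calibration is good to about 2 mm. The wrist camera is an equidistant fisheye: a pixel r from the principal point sees the ray r / f radians off the axis. A picture is of the moment at which its call begins: read the wrist's pose just before it. calibration takes no time and is no camera call; for the wrist camera it gives the pose at the moment of the call.
- arm.sign_off(): hands the job in; it is judged then, once.
Trained networks look in the newest picture that a camera, given by its name, has taken for a name from the list of things; names that differ only in an ending like _2 or _b are one class to them, and where a whole thing is asked for, a point or a joint stands for the part that bears it (a point fixed in the world has none). Each returns a list of dicts, best first, with "conf" (0 to 1); they miss things now and then, are a little off and sometimes report something else, mostly with a low value. They report only what shows in the picture. A call takes as long as a camera call. They do not tell look-alikes from the thing itself.
- arm.cut_out(camera, name): "region" (420x560 bool, what is visible of it) and "box" ([centre column, centre row, width, height] in pixels, round what is visible of it).
- arm.pinpoint(camera, name): "centre" ([column, row] in pixels: a listed point, or the origin of a listed thing).
The state is a dict: "t": time; "joint_positions": joint angles; "qd": joint speeds; "joint_efforts": joint torques, N m; "position": TCP position; "eef_rot": TCP orientation; "force": force on the tool from outside, world axes, zero at the start; "moment": the same for the moment, N m; "grip_width": opening from 0.0 (shut) to 1.0 (fully open); "finger_force": force on a finger pad.
Only numpy, scipy, OpenCV 4.12 (cv2) and the standard library are available. Lean on these libraries where they do the work, as an engineer would, in place of code of your own. Each camera call takes 0.05 s, during which the arm holds its last target. There are 200 camera calls.

## Working session

There is one attempt and no reset: what is moved stays moved. The work goes in short steps, Python scripts to look and compute and a shell command to move; the robot and the scene stay as the last step left them, time stands still between calls to the robot, and variables do not carry over. Pictures are saved under pics/ and viewed, at most 16 in all, crops included, and the job is handed in when it is done.

```bash
mkdir -p pics; ls; python3 - <<'E'
from cell import arm
import cv2,numpy as np
s=arm.state();print(s['position'],s['eef_rot'],s['t'],s['grip_width'])
for c in ['scene','side']:
    p,d=arm.capture(c);cv2.imwrite(f'pics/{c}0.png',p[:,:,::-1]);np.savez(f'{c}0.npz',p=p,d=d)
    k=arm.calibration(c);print(c,np.round(k['intrinsics'],1).tolist(),np.round(-k['R'].T@k['t'],3),np.round(k['R'],2).tolist())
E
```

```text
pics
[0.21516511 0.47843362 0.23062844] [-6.59068157e-01 -3.07114514e+00  2.29251793e-03] 0.0 1.0019650409532825
scene [[517.0, 0.0, 281.9], [0.0, 517.0, 202.1], [0.0, 0.0, 1.0]] [0.952 0.655 0.775] [[-0.79, 0.62, -0.01], [0.42, 0.52, -0.75], [-0.45, -0.59, -0.67]]
side [[502.9, 0.0, 276.1], [0.0, 502.9, 208.2], [0.0, 0.0, 1.0]] [ 0.118 -0.666  0.937] [[0.9, -0.44, 0.02], [-0.33, -0.69, -0.64], [0.3, 0.57, -0.77]]
```

View pics/scene0.png

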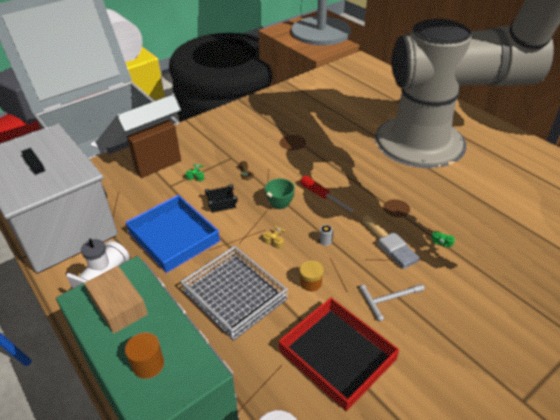

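View pics/side0.png

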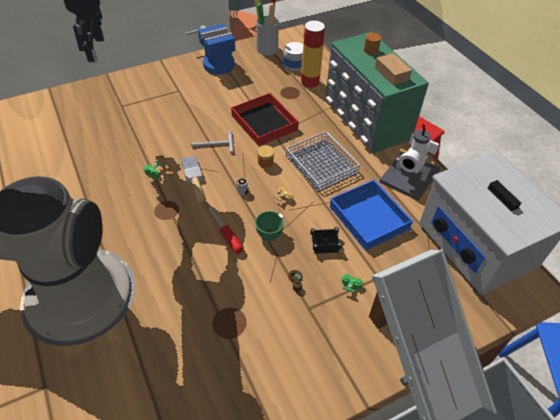

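The scene view shows the brass pair at (273,238), ruined float (243,168), bowl (220,198), slide (325,235), wrench (392,297), cup (280,194), jar (311,275), and green look-alikes at (195,172) and (443,240). The side view agrees: pair (285,196), ruined (296,278), bowl (326,240), slide (242,186), wrench (215,144).

```bash
cat > h.py <<'E'
import numpy as np,cv2
from cell import arm
from scipy.spatial.transform import Rotation as Ro
def world(d,m,c):
    k=arm.calibration(c) if isinstance(c,str) else c
    K=k['intrinsics'];v,u=np.nonzero(m&(d>0));z=d[v,u]
    P=np.c_[(u-K[0,2])/K[0,0]*z,(v-K[1,2])/K[1,1]*z,z]
    return (P-k['t'])@k['R']
def rect(P):
    r=cv2.minAreaRect((P[:,:2]*1000).astype(np.float32))
    return np.round(r[0],1),np.round(r[1],1),round(r[2],1)
E
python3 - <<'E'
from h import *
R={}
for c in ['scene','side']:
    d=np.load(c+'0.npz')['d'];k=arm.calibration(c)
    for n in ['float_pair','ruined_float','float_bowl','throttle_slide','t_wrench','wash_basket','blue_tray','red_tool_tray','scrap_chute','tea_cup']:
        for o in arm.cut_out(c,n)[:3]:
            if o['conf']<.3: continue
            P=world(d,o['region'],k);
            if len(P)<10: continue
            R[f'{c}_{n}_{round(o["conf"],2)}']=P
            print(c,n,round(o['conf'],2),np.round(o['box']).astype(int),'rect',*rect(P),'z',np.round(np.percentile(P[:,2],[2,50,98])*1000))
np.savez('pts.npz',**R)
E
```

```text
scene float_pair 0.73 [276 238  24  22] rect [507.9  54. ] [39.7 42.6] 19.6 z [ 3. 19. 24.]
scene float_pair 0.72 [444 239  23  15] rect [251.8 278.2] [43.  48.3] 37.0 z [ 0. 19. 24.]
scene float_pair 0.51 [196 174  18  24] rect [ 520. -238.] [56.2 44.1] 40.2 z [-1. 16. 24.]
scene ruined_float 0.68 [244 170  16  16] rect [ 430.4 -169.1] [53.2 27.3] 78.9 z [-1.  7. 19.]
scene float_bowl 0.83 [220 200  35  32] rect [ 534.  -112.9] [58.  66.2] 68.6 z [ 1. 19. 32.]
scene float_bowl 0.41 [173 235  95  77] rect [ 660.6 -108.7] [152.4 193.7] 2.5 z [-0.  5. 34.]
scene throttle_slide 0.6 [327 236  17  23] rect [418.2 107. ] [64.9 29.4] 48.2 z [-0. 26. 39.]
scene t_wrench 0.96 [390 304  65  36] rect [424.1 308.5] [ 80.7 114.1] 70.2 z [ 2. 10. 13.]
scene blue_tray 0.88 [173 234  94  81] rect [ 661.7 -108.4] [150.4 193.2] 2.3 z [ 0.  5. 34.]
scene red_tool_tray 0.7 [337 356 120 117] rect [581.5 329.8] [153.  151.7] 5.8 z [ 1.  5. 33.]
scene scrap_chute 0.65 [ 90  88 178 177] rect [  302.6 -1200.4] [1885.2  764.6] 82.1 z [-159.   78.  235.]
scene tea_cup 0.83 [278 194  29  28] rect [417.2 -49.1] 
[... 738 characters left out ...]
663.1 124.6] [150.7 180.6] 5.6 z [-3.  2. 30.]
side t_wrench 0.77 [213 145  44  18] rect [432.5 313. ] [ 63.7 108.1] 58.0 z [-3.  7. 12.]
side wash_basket 0.62 [323 161  74  63] rect [662.2 126.1] [149.5 183.9] 4.6 z [-3.  2. 30.]
side blue_tray 0.86 [373 215  85  76] rect [678.4 -95.4] [153.1 154. ] 3.5 z [-2.  4. 33.]
side blue_tray 0.32 [212 145  44  20] rect [431.  283.1] [ 68.4 116.5] 89.5 z [ 2.  8. 12.]
side red_tool_tray 0.94 [265 119  68  54] rect [596.7 342.6] [147.6 196.5] 4.5 z [-2.  4. 31.]
side scrap_chute 0.58 [459 334 188 168] rect [ 837.8 -468.3] [386.6 720.8] 72.0 z [-164.   30.  165.]
side tea_cup 0.57 [267 226  27  29] rect [442.  -18.8] [112.1  62.6] 60.6 z [ 2. 28. 49.]
```

```bash
python3 -m creep '{"rows":[[1,0,0,-40,0,0,-8],[1,0,0,-40,0,0,-8],[1,0,0,-40,0,0,-8.2],[1,-20,-40,0,0,0,0],[1,-25,-40,0,0,0,0],[1,-25,-40,0,0,0,0],[1,-25,-40,0,0,0,0],[1,-25,-40,0,0,0,0],[1,-25,-40,0,0,0,0],[1,-25,-40,0,0,0,0]]}'; python3 -m creep '{"rows":[[1,-25,-40,0,0,0,0],[1,-25,-40,0,0,0,0],[1,-25,-40,0,0,0,0],[1,0,0,0,0,0,0],[1,0,0,0,0,0,0]]}'
cat >> h.py <<'E'
def fish(d,m,k):
    K=k['intrinsics'];v,u=np.nonzero(m&(d>0));z=d[v,u]
    dx,dy=u-K[0,2],v-K[1,2];r=np.hypot(dx,dy)+1e-9;th=r/K[0,0]
    s=np.tan(th)/r
    return (np.c_[dx*s*z,dy*s*z,z]-k['t'])@k['R']
def snap(name):
    k=arm.calibration('wrist');p,d=arm.capture('wrist')
    cv2.imwrite(f'pics/{name}.png',p[:,:,::-1]);np.savez(name+'.npz',p=p,d=d,**k)
    return p,d,k
def project(P,k):
    C=np.atleast_2d(P)@k['R'].T+k['t'];th=np.arctan2(np.hypot(C[:,0],C[:,1]),C[:,2])
    r=np.hypot(C[:,0],C[:,1])+1e-9;K=k['intrinsics']
    return np.c_[C[:,0]/r*th*K[0,0]+K[0,2],C[:,1]/r*th*K[1,1]+K[1,2]]
E
python3 - <<'E'
from h import *
s=arm.state();print(s['t'],s['position'],s['eef_rot'])
p,d,k=snap('w1');print(k['intrinsics'],-k['R'].T@k['t'],k['R'])
E
```

```text
t: 2.1
position: [0.3859, 0.197, 0.3516]
eef_rot: [0.0, 3.141, 0.001]
force: [1.1, 0.7, -0.1]
grip_width: 1.004
finger_force: 0.0
t: 2.6
position: [0.4604, 0.078, 0.351]
eef_rot: [-0.005, -3.141, -0.001]
force: [-0.1, -0.2, 0.3]
grip_width: 1.001
finger_force: 0.0
2.6 [0.46036138 0.07797073 0.35100049] [-4.72201630e-03 -3.14074852e+00 -7.24474794e-04]
[[325.1922621    0.         276.22164811]
 [  0.         325.1922621  209.77597736]
 [  0.           0.           1.        ]] [0.38146269 0.07767373 0.49295812] [[ 3.93558127e-03  9.99992074e-01  6.02982566e-04]
 [ 9.52752330e-01 -3.93280495e-03  3.03722785e-01]
 [ 3.03722749e-01 -6.20832659e-04 -9.52760257e-01]]
```

View pics/w1.png

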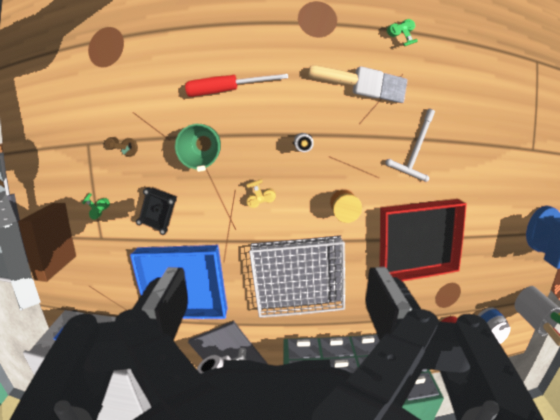

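The wrist view from above shows the pair at (260,192), jar (347,207), slide (303,143), cup (198,147), ruined (120,145), bowl (156,210), wrench (415,148), basket (298,275), blue (180,280), red (424,240).

```bash
python3 - <<'E'
from h import *
f=np.load('w1.npz');d=f['d'];k={n:f[n] for n in ['intrinsics','R','t']}
for n in ['float_pair','ruined_float','float_bowl','throttle_slide','t_wrench','wash_basket','blue_tray','red_tool_tray','tea_cup','scrap_chute']:
    for o in arm.cut_out('wrist',n)[:3]:
        if o['conf']<.3: continue
        P=fish(d,o['region'],k);
        if len(P)<10: continue
        print(n,round(o['conf'],2),np.round(o['box']).astype(int),'rect',*rect(P),'z',np.round(np.percentile(P[:,2],[2,50,98])*1000))
        T=P[P[:,2]>np.percentile(P[:,2],98)-.006]; print('    top',*rect(T),np.round(T.mean(0)*1000))
# chute: 3D structure
P=fish(d,np.ones_like(d,bool),k)
for o in ['scene','side']:
    q=np.load(o+'0.npz')['d'];W=world(q,np.ones_like(q,bool),o)
    m=(W[:,0]>.3)&(W[:,0]<.8)&(W[:,1]<-.2)&(W[:,1]>-.5)&(W[:,2]>.06)&(W[:,2]<.25)
    W=W[m];print(o,len(W))
    for y in np.arange(-.48,-.2,.02):
        S=W[abs(W[:,1]-y)<.01]
        if len(S)>5: print(round(y,2),len(S),np.round(np.percentile(S[:,0],[1,50,99]),3),np.round(np.percentile(S[:,2],[1,50,99]),3))
# magnified rectified view of part area, 1px = .5 mm at z=15mm
def ortho(x0,y0,w,h,z,sc,name):
    X,Y=np.meshgrid(y0+np.arange(w)*sc,x0+np.arange(h)*sc)
    uv=project(np.c_[Y.ravel(),X.ravel(),np.full(X.size,z)],k).astype(np.float32)
    im=cv2.remap(f['p'],uv[:,0].reshape(h,w),uv[:,1].reshape(h,w),cv2.INTER_CUBIC)
    cv2.imwrite(f'pics/{name}.png',im[:,:,::-1])
ortho(.36,-.26,800,400,.018,.0005,'o1')
E
```

```text
float_pair 0.96 [401  34  34  27] rect [250.3 276.4] [40.9 53. ] 29.3 z [-1. 19. 23.]
    top [253.5 272.6] [39.1 43.2] 24.1 [251. 271.  20.]
float_pair 0.89 [261 192  29  32] rect [505.9  51.7] [42.4 46.6] 10.0 z [-1. 18. 22.]
    top [505.4  50.1] [38.8 44.3] 20.0 [508.  52.  19.]
float_pair 0.63 [ 96 207  23  25] rect [ 523.5 -235.5] [36.8 44.8] 39.5 z [ 2. 18. 22.]
    top [ 522.6 -231.2] [39.2 38.8] 16.1 [ 525. -232.   19.]
ruined_float 0.8 [121 148  28  20] rect [ 428.7 -174.3] [55.7 30.7] 81.3 z [-1.  6. 19.]
    top [ 420.7 -187.3] [21.2 17.6] 26.0 [ 420. -186.   17.]
float_bowl 0.74 [159 210  37  47] rect [ 529.7 -117.6] [59.8 63.8] 67.3 z [ 1. 14. 30.]
    top [ 530.8 -114.3] [53.4 63.7] 68.1 [ 529. -113.   28.]
throttle_slide 0.57 [302 142  20  20] rect [430.  117.2] [29.  27.7] 85.6 z [ 1. 35. 37.]
    top [428.1 116.3] [24.3 24.3] 0.9 [428. 116.  36.]
t_wrench 0.62 [411 145  44  74] rect [428.6 287.9] [117.9  78.3] 0.0 z [ 0.  9. 12.]
    top [428.6 287.9] [117.9  78.3] 0.0 [440. 298.   9.]
wash_basket 0.85 [299 275 100  83] rect [661.6 118.6] [147.6 157.2] 5.1 z [ 0.  2
[... 1376 characters left out ...]
0.746 0.776 0.8  ] [0.086 0.17  0.172]
side 10829
-0.46 82 [0.509 0.578 0.646] [0.06  0.066 0.076]
-0.44 178 [0.509 0.642 0.648] [0.061 0.077 0.092]
-0.42 369 [0.51  0.601 0.647] [0.06  0.078 0.109]
-0.4 995 [0.51  0.588 0.646] [0.061 0.073 0.123]
-0.38 1745 [0.51  0.643 0.799] [0.063 0.094 0.171]
-0.36 1572 [0.51  0.63  0.796] [0.066 0.109 0.171]
-0.34 1627 [0.51  0.627 0.795] [0.063 0.124 0.172]
-0.32 1642 [0.51  0.614 0.796] [0.067 0.14  0.176]
-0.3 576 [0.512 0.76  0.797] [0.069 0.15  0.172]
-0.28 480 [0.755 0.76  0.799] [0.061 0.141 0.172]
-0.26 445 [0.755 0.761 0.799] [0.064 0.144 0.172]
-0.24 489 [0.745 0.76  0.798] [0.064 0.133 0.172]
-0.22 423 [0.745 0.761 0.799] [0.068 0.143 0.172]
```

View pics/o1.png

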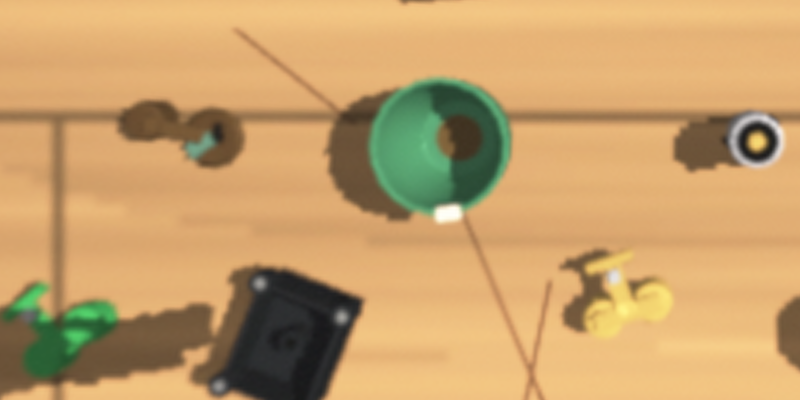

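The rectified view (0.5 mm/px) shows the pair's drums at (603,318) and (652,299) with the hinge at (610,263). The bowl's ears are at (260,283), (342,316) and (219,386). The ruined float's whole drum is at (148,120) and its pancake at (212,138); the cup is at (440,145).

```bash
python3 - <<'E'
from h import *
f=np.load('w1.npz');d=f['d'];k={n:f[n] for n in ['intrinsics','R','t']}
P=fish(d,np.ones_like(d,bool),k)
C={'w':P}
for o in ['scene','side']:
    q=np.load(o+'0.npz')['d'];C[o]=world(q,np.ones_like(q,bool),o)
def box(W,c,r,z0,z1):
    return W[(abs(W[:,0]-c[0])<r)&(abs(W[:,1]-c[1])<r)&(W[:,2]>z0)&(W[:,2]<z1)]
for n,c,r,z0,z1 in [('blue',(.67,-.10),.105,.024,.036),('basket',(.654,.114),.1,.024,.036),('red',(.59,.33),.1,.024,.036),('jar',(.53,.165),.04,.037,.05),('cup',(.43,-.034),.05,.04,.055),('slide',(.428,.116),.03,.03,.042)]:
    for s,W in C.items():
        Q=box(W,c,r,z0,z1)
        if len(Q)>8: print(n,s,len(Q),*rect(Q))
# wrench
for s,W in C.items():
    Q=box(W,(.43,.30),.085,.005,.02)
    Q=Q[Q[:,1]>.21]
    v=cv2.fitLine(Q[:,:2].astype(np.float32),cv2.DIST_WELSCH,0,.001,.001).ravel();print('wr',s,len(Q),*rect(Q),v)
K=lambda u,v,z:None
# pixel -> plane via ortho of wrench/jar area
h,w,sc=360,720,.0005;X,Y=np.meshgrid(.13+np.arange(w)*sc,.37+np.arange(h)*sc)
uv=project(np.c_[Y.ravel(),X.ravel(),np.full(X.size,.01)],k).astype(np.float32)
cv2.imwrite('pics/o2.png',cv2.remap(f['p'],uv[:,0].reshape(h,w),uv[:,1].reshape(h,w),cv2.INTER_CUBIC)[:,:,::-1])
E
```

```text
blue w 798 [648.8 -92.2] [168.3 151.4] 3.3
blue scene 827 [667.9 -89.2] [206.3 155.5] 3.0
blue side 641 [ 664.6 -112. ] [199.  188.3] 0.8
basket w 717 [654.  114.6] [132.1 150.9] 4.9
basket scene 624 [654.7 117.3] [132.7 152.9] 5.5
basket side 279 [655.4 111.3] [132.5 154.3] 5.0
red w 769 [590.2 328.2] [132.1 152.7] 5.5
red scene 1138 [591.4 330.7] [131.6 151.5] 5.6
red side 333 [591.3 324.4] [134.2 157.6] 4.9
jar w 639 [524.4 182.6] [42.3 42.7] 5.1
jar scene 348 [526.  183.8] [42.  42.8] 87.6
jar side 161 [526.9 178.7] [44.3 41.2] 63.8
cup w 387 [429.5 -33.1] [64.7 64.7] 33.7
cup scene 226 [431.7 -31.3] [68.9 61.3] 51.0
cup side 181 [431.1 -36.9] [66.9 64.9] 51.5
slide w 259 [428.2 116.3] [24.3 24.3] 0.5
slide scene 116 [430.6 119. ] [26.1 25.6] 72.3
slide side 77 [430.3 112.7] [26.6 24.5] 67.4
wr w 999 [416.2 271.2] [112.2 142.1] 89.7 [0.91734225 0.39809954 0.4090351  0.27893877]
wr scene 774 [414.  292.3] [174.5 107.8] 19.2 [0.91644263 0.40016612 0.41589642 0.28507704]
wr side 273 [416.8 267.1] [108.4 141.7] 87.8 [0.9197461  0.3925138  0.40280613 0.2714597 ]
```

View pics/o2.png

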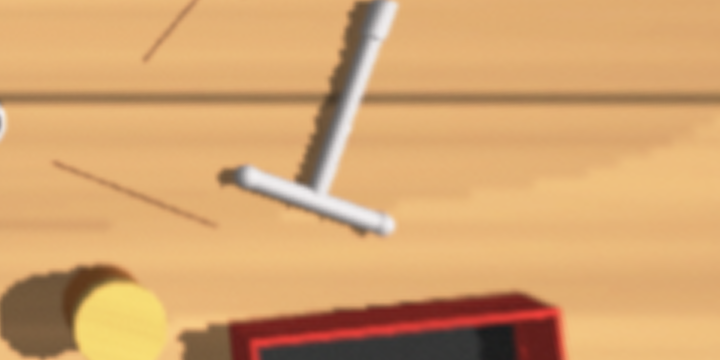

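```bash
python3 -m creep '{"rows":[[1,-28,-12,0,0,0,-7],[1,-16,-18,0,0,0,-7],[1,0,0,0,0,0,-7],[1,0,0,45,0,0,0],[1,0,0,45,0,0,0],[1,0,0,45,0,0,0],[1,0,0,45,0,0,0],[1,0,0,45,0,0,0],[1,0,0,45,0,0,0],[1,0,0,0,0,0,0]]}'
cat >> h.py <<'E'
def goto(x,y,z,yaw):
    "shift to a target in tool axes (mm) and turn (deg) about tool z; yaw = world angle of tool y"
    s=arm.state();R=Ro.from_rotvec(s['eef_rot']).as_matrix()
    e=(np.array([x,y,z])-s['position'])*1000
    a=np.degrees(np.arctan2(R[1,1],R[0,1]))
    yr=np.radians(yaw);Rt=np.c_[[np.sin(yr),-np.cos(yr),0],[np.cos(yr),np.sin(yr),0],[0,0,-1]]
    Rt[:,0]=np.cross(Rt[:,1],Rt[:,2])
    print('t',s['t'],'at',np.round(s['position'],4),'yaw',round(a,1),'j6',round(s['joint_positions'][5],2),'shift now-axes',np.round(R.T@e,1),'shift turned-axes',np.round(Rt.T@e,1),'turn',np.round(np.degrees(Ro.from_matrix(R.T@Rt).as_rotvec()),1))
E
python3 - <<'E'
from h import *
goto(.515,.054,.004,111)
p,d,k=snap('w2')
o=[o for o in arm.cut_out('wrist','float_pair') if o['conf']>.3]
for q in o: P=fish(d,q['region'],k);print(q['conf'],q['box'],*rect(P))
f=np.load('w1.npz');
for o in ['w','scene','side']:
    if o=='w': W=fish(f['d'],f['d']>0,{n:f[n] for n in ['intrinsics','R','t']})
    else: q=np.load(o+'0.npz')['d'];W=world(q,q>0,o)
    Q=W[(W[:,0]>.58)&(W[:,0]<.76)&(abs(W[:,1]+.1)<.09)&(W[:,2]>.024)&(W[:,2]<.036)]
    for y in (-.13,-.1,-.07):
        S=Q[abs(Q[:,1]-y)<.01,0]; print(o,y,np.round([S[S<.66].mean(),S[S>.68].mean()] ,4))
    S=Q[abs(Q[:,0]-.67)<.02,1];print(o,'y',S[S<-.1].mean(),S[S>-.1].mean())
E
```

```text
t: 4.15
position: [0.5023, 0.051, 0.0763]
eef_rot: [0.57, -3.078, -0.004]
force: [-0.6, 0.2, -0.0]
grip_width: 1.001
finger_force: 0.0
t 4.15 at [0.5023 0.051  0.0763] yaw 111.0 j6 -1.99 shift now-axes [-13.7  -2.1  72.2] shift turned-axes [-13.   -1.7  72.3] turn [ 0.3 -0.6 -0. ]
0.82 [273.6, 235.2, 60.8, 56.3] [505.8  50.2] [38.8 45.2] 19.9
w -0.13 [0.6055    nan]
w -0.1 [0.6034 0.7306]
w -0.07 [0.6021 0.7289]
w y -0.16445134115497848 -0.017845931615083147
scene -0.13 [0.6085 0.7353]
scene -0.1 [0.6067 0.7334]
scene -0.07 [0.6054 0.732 ]
scene y -0.16174690916205006 -0.014891869704372004
side -0.13 [0.6069 0.7343]
side -0.1 [0.6056 0.7325]
side -0.07 [0.6039 0.7312]
side y -0.16930174564144385 -0.02260633566407069<stdin>:12: RuntimeWarning: Mean of empty slice.
  ret = ret.dtype.type(ret / rcount)
```

View pics/w2.png

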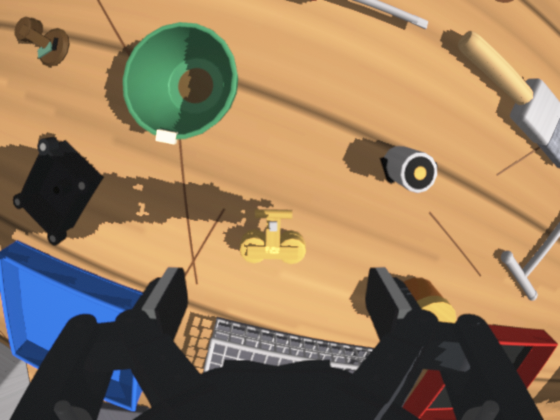

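The view shows the drums at (255,249) and (291,248), level with the jaws, so the yaw is right; the hinge is at (272,213) and the jar lies clear to the right.

```bash
cat >> h.py <<'E'
def ray(u,v,z,name):
    f=np.load(name+'.npz');K=f['intrinsics'];a=np.array([u-K[0,2],v-K[1,2]]);r=np.hypot(*a);th=r/K[0,0]
    g=f['R'].T@np.r_[np.sin(th)*a/r,np.cos(th)];c=-f['R'].T@f['t'];return c+g*(z-c[2])/g[2]
E
python3 - <<'E'
from h import *
print(ray(255,249,.018,'w2'),ray(291,248,.018,'w2'))
m=(ray(255,249,.018,'w2')+ray(291,248,.018,'w2'))/2
goto(m[0],m[1],.004,111)
E
```

```text
[0.51866859 0.04198985 0.018     ] [0.50932268 0.06446613 0.018     ]
t 4.25 at [0.5066 0.0508 0.0818] yaw 111.0 j6 -1.99 shift now-axes [-7.9 -0.4 77.8] shift turned-axes [-7.8 -0.4 77.8] turn [ 0. -0. -0.]
```

```bash
python3 -m creep '{"rows":[[1,-8,0,35,0,0,0],[1,0,0,35,0,0,0],[1,0,0,6,0,0,0],[1,0,0,0,0,0,0],[-1,0,0,0,0,0,0],[-1,0,0,0,0,0,0],[-1,0,0,0,0,0,0],[-1,0,0,0,0,0,0],[-1,0,0,0,0,0,0],[-1,0,0,0,0,0,0]]}' 25; python3 -m creep '{"rows":[[-1,0,0,0,0,0,0],[-1,0,0,0,0,0,0],[-1,0,0,0,0,0,0]]}'
```

```text
t: 5.25
position: [0.5148, 0.0536, 0.0071]
eef_rot: [-0.571, 3.086, -0.001]
force: [-1.6, 0.7, 8.3]
grip_width: 0.521
finger_force: 24.2
t: 5.55
position: [0.5148, 0.0536, 0.0072]
eef_rot: [-0.571, 3.086, -0.001]
force: [-1.0, 0.0, 8.3]
grip_width: 0.52
finger_force: 24.2
```

```bash
python3 -m creep '{"rows":[[-1,0,0,-10,0,0,0],[-1,0,0,-30,0,0,0],[-1,0,0,-40,0,0,0],[-1,0,0,0,0,0,8],[-1,0,0,0,0,0,8],[-1,0,0,0,0,0,0]]}' ; python3 - <<'E'
from h import *
goto(.6296,.1123,.011,95)
E
```

```text
t: 6.15
position: [0.514, 0.0536, 0.0865]
eef_rot: [-0.134, 3.137, -0.0]
force: [0.3, -0.2, -0.3]
grip_width: 0.514
finger_force: 25.7
t 6.15 at [0.514  0.0536 0.0865] yaw 94.9 j6 -1.7 shift now-axes [-120.1   48.6   75.6] shift turned-axes [-120.3   48.4   75.5] turn [-0.   0.1 -0.1]
```

```bash
python3 -m creep '{"rows":[[-1,-40,16,0,0,0,0],[-1,-40,16,0,0,0,0],[-1,-40,16,0,0,0,0],[-1,0,0,0,0,0,0],[-1,0,0,35,0,0,0],[-1,0,0,20,0,0,0],[-1,0,0,10,0,0,0],[-1,0,0,0,0,0,0]]}' ; python3 - <<'E'
from h import *
goto(.6296,.1123,.011,95)
E
```

```text
t: 6.95
position: [0.6279, 0.1116, 0.019]
eef_rot: [0.139, -3.135, 0.0]
force: [-0.0, -0.5, -1.0]
grip_width: 0.513
finger_force: 25.7
t 6.95 at [0.6279 0.1116 0.019 ] yaw 95.1 j6 -1.6 shift now-axes [-1.8  0.5  8. ] shift turned-axes [-1.8  0.5  8. ] turn [ 0.  -0.2  0.1]
```

```bash
python3 -m creep '{"rows":[[-1,-2,0,5,0,0,0],[-1,0,0,3,0,0,0],[-1,0,0,0,0,0,0]]}'; python3 -m creep '{"rows":[[0.5,0,0,0,0,0,0],[0.5,0,0,0,0,0,0],[0.5,0,0,0,0,0,0],[0.5,0,0,0,0,0,0],[0.5,0,0,-15,0,0,0],[0.5,0,0,-30,0,0,0],[0.5,0,0,-40,0,0,0],[1,0,0,-40,0,0,0],[1,0,0,0,0,0,0]]}'; python3 - <<'E'
from h import *
goto(.429,.1165,.010,95)
p,d,k=snap('w3')
o=[o for o in arm.cut_out('wrist','float_pair') if o['conf']>.3]
for q in o: P=fish(d,q['region'],k);print(q['conf'],q['box'],*rect(P),np.percentile(P[:,2],[5,50,95]))
E
```

```text
t: 7.25
position: [0.6314, 0.112, 0.0128]
eef_rot: [-0.137, 3.138, 0.0]
force: [0.2, 0.4, -1.2]
grip_width: 0.52
finger_force: 25.7
t: 8.15
position: [0.6347, 0.1123, 0.1454]
eef_rot: [-0.136, 3.125, 0.0]
force: [0.7, -0.1, 0.6]
grip_width: 0.998
finger_force: 0.0
t 8.15 at [0.6347 0.1123 0.1454] yaw 95.0 j6 -1.6 shift now-axes [206.3  22.1 132.7] shift turned-axes [204.5  22.1 135.4] turn [-0.   0.8 -0. ]
0.73 [276.9, 186.9, 51.0, 44.2] [625.3 110.3] [44.4 46.1] 4.0 [0.00332977 0.02167324 0.02407185]
```

View pics/w3.png

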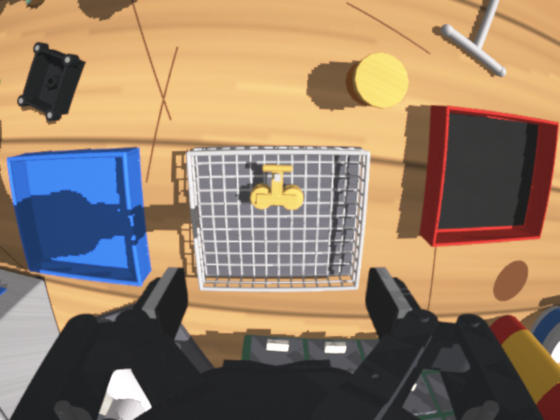

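The float pair stands upright on the basket floor at (277,192). Next is the slide.

```bash
python3 -m creep '{"rows":[[1,41,4,0,0,0,0],[1,41,4,0,0,0,0],[1,41,5,0,0,0,0],[1,41,4,0,0,0,0],[1,41,5,0,0,0,0],[1,0,0,0,0,0,0],[1,0,0,30,0,0,0],[1,0,0,30,0,0,0],[1,0,0,0,0,0,0]]}' ; python3 - <<'E'
from h import *
p,d,k=snap('w4')
o=[o for o in arm.cut_out('wrist','throttle_slide') if o['conf']>.3]
for q in o:
  P=fish(d,q['region'],k);T=P[P[:,2]>.032];print(q['conf'],q['box'],len(T))
  if len(T)>20: print(*rect(T))
goto(.429,.1165,.010,95)
E
```

```text
t: 9.15
position: [0.4224, 0.1158, 0.0742]
eef_rot: [0.136, -3.131, 0.001]
force: [-0.7, 1.3, -0.2]
grip_width: 0.999
finger_force: 0.0
0.75 [276.7, 244.0, 45.8, 54.8] 1300
[428.8 117. ] [25.3 25.9] 76.8
t 9.25 at [0.4248 0.1161 0.077 ] yaw 95.0 j6 -1.57 shift now-axes [-4.3  0.  67. ] shift turned-axes [-4.2  0.  67. ] turn [ 0.  -0.1 -0. ]
```

```bash
python3 -m creep '{"rows":[[1,-4,0,30,0,0,0],[1,0,0,30,0,0,0],[1,0,0,6,0,0,0],[1,0,0,0,0,0,0],[-1,0,0,0,0,0,0],[-1,0,0,0,0,0,0],[-1,0,0,0,0,0,0],[-1,0,0,0,0,0,0],[-1,0,0,0,0,0,0],[-1,0,0,0,0,0,0]]}' 30; python3 -m creep '{"rows":[[-1,0,0,0,0,0,0],[-1,0,0,0,0,0,0],[-1,0,0,0,0,0,0]]}'
```

```text
t: 10.25
position: [0.4294, 0.1165, 0.012]
eef_rot: [-0.136, 3.137, 0.0]
force: [-1.5, -0.3, 5.9]
grip_width: 0.285
finger_force: 29.1
t: 10.55
position: [0.4294, 0.1165, 0.012]
eef_rot: [-0.136, 3.137, 0.0]
force: [-0.8, -1.6, 6.0]
grip_width: 0.28
finger_force: 29.1
```

```bash
python3 -m creep '{"rows":[[-1,0,0,-10,0,0,0],[-1,0,0,-40,0,0,0],[-1,0,0,-40,0,0,0],[-1,-20,-2,0,0,0,0],[-1,-45,-4,0,0,0,0],[-1,-45,-4,0,0,0,0],[-1,-45,-4,0,0,0,0],[-1,-45,-4,0,0,0,0],[-1,-45,-4,0,0,0,0],[-1,0,0,0,0,0,0]]}' ; python3 - <<'E'
from h import *
goto(.6864,.1173,.0155,95)
E
```

```text
t: 11.55
position: [0.6793, 0.1151, 0.1005]
eef_rot: [-0.134, 3.136, -0.0]
force: [-0.1, 0.0, -1.0]
grip_width: 0.276
finger_force: 29.6
t 11.55 at [0.6793 0.1151 0.1005] yaw 94.9 j6 -1.6 shift now-axes [-7.   1.6 85. ] shift turned-axes [-7.2  1.6 85. ] turn [-0.   0.2 -0.1]
```

```bash
python3 -m creep '{"rows":[[-1,-4,1,20,0,0,0],[-1,0,0,30,0,0,0],[-1,0,0,20,0,0,0],[-1,0,0,0,0,0,0],[-1,0,0,0,0,0,0]]}' ; python3 - <<'E'
from h import *
goto(.6864,.1173,.0155,95)
E
```

```text
t: 12.05
position: [0.6786, 0.1173, 0.0321]
eef_rot: [0.137, -3.138, -0.0]
force: [1.1, 0.7, 0.5]
grip_width: 0.281
finger_force: 29.6
t 12.05 at [0.6786 0.1173 0.0321] yaw 95.0 j6 -1.6 shift now-axes [-7.7 -0.7 16.6] shift turned-axes [-7.7 -0.7 16.6] turn [ 0. -0. -0.]
```

```bash
python3 -m creep '{"rows":[[-1,-7,0,9,0,0,0],[-1,0,0,5,0,0,0],[-1,0,0,2,0,0,0],[-1,0,0,0,0,0,0],[-1,0,0,0,0,0,0]]}' ;
```

```text
t: 12.55
position: [0.6859, 0.1178, 0.0155]
eef_rot: [-0.136, 3.138, 0.0]
force: [0.4, 0.9, -0.8]
grip_width: 0.285
finger_force: 29.7
```

```bash
python3 -m creep '{"rows":[[-1,0,0,0.5,0,0,0],[0.3,0,0,0,0,0,0],[0.3,0,0,0,0,0,0],[0.3,0,0,0,0,0,0],[0.3,0,0,-20,0,0,0],[0.3,0,0,-40,0,0,0],[1,0,0,-45,0,0,0],[1,0,0,-45,0,0,0],[1,0,0,0,0,0,0]]}'; python3 - <<'E'
from h import *
goto(.538,-.122,.15,68.3)
p,d,k=snap('w5')
for n in ['float_pair','throttle_slide']:
 for q in arm.cut_out('wrist',n):
  if q['conf']<.3: continue
  P=fish(d,q['region'],k);print(n,q['conf'],q['box'],*rect(P),np.percentile(P[:,2],[5,50,95]))
E
```

```text
t: 13.45
position: [0.6893, 0.1181, 0.1734]
eef_rot: [-0.136, 3.124, 0.0]
force: [0.8, 0.1, 1.2]
grip_width: 1.002
finger_force: 0.0
t 13.45 at [0.6893 0.1181 0.1734] yaw 95.0 j6 -1.6 shift now-axes [ 171.9 -226.    21. ] shift turned-axes [  51.9 -279.    23.4] turn [ 0.2  0.8 26.7]
float_pair 0.9 [277.9, 119.1, 49.1, 43.0] [622.5 112.4] [44.9 39.9] 88.0 [0.01848595 0.02238755 0.02425358]
float_pair 0.57 [6.8, 45.6, 13.2, 31.3] [ 529.7 -226.5] [19.5 38.7] 37.5 [0.00144649 0.01115797 0.01942362]
throttle_slide 0.71 [275.5, 188.9, 30.3, 35.3] [684.1 117.7] [25.2 25.6] 65.4 [0.01118645 0.03818292 0.03967594]
```

```bash
python3 -m creep '{"rows":[[1,28,-37,0,0,0,0],[1,29,-38,0,0,0,0],[1,29,-38,0,0,0,0],[1,29,-38,0,0,0,0],[1,29,-38,0,0,0,0],[1,28,-37,0,0,0,0],[1,0,0,25,0,0,8.5],[1,0,0,25,0,0,8.5],[1,0,0,25,0,0,8.5],[1,0,0,0,0,0,1]]}'; python3 - <<'E'
from h import *
p,d,k=snap('w6')
for q in arm.cut_out('wrist','float_bowl'):
  if q['conf']<.3: continue
  P=fish(d,q['region'],k);T=P[P[:,2]>.024];print(q['conf'],q['box'],*rect(P),*rect(T))
goto(.538,-.122,.015,68.3)
E
```

```text
t: 14.6
position: [0.5307, -0.1213, 0.0852]
eef_rot: [-0.589, -3.076, -0.003]
force: [0.1, -0.3, -0.4]
grip_width: 1.0
finger_force: 0.0
0.78 [289.4, 227.0, 86.2, 100.6] [ 540.4 -116.6] [64.3 82.4] 67.4 [ 532.5 -115.1] [54.7 66.5] 67.7
t 14.7 at [ 0.5334 -0.122   0.0889] yaw 68.7 j6 -1.56 shift now-axes [-4.5  1.6 73.9] shift turned-axes [-4.2  1.7 73.9] turn [ 0.  -0.2  0.4]
```

View pics/w6.png

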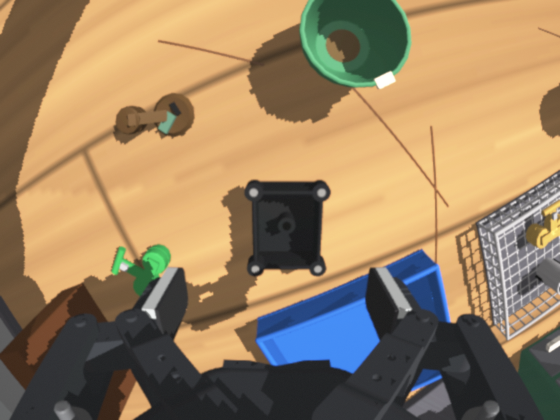

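The bowl's ears show at (253,192), (322,191), (255,268) and (317,268), square to the jaws; the green look-alike is clear of the left finger.

```bash
python3 - <<'E'
from h import *
A=np.array([ray(u,v,.012,'w6') for u,v in [(253,192),(322,191),(255,268),(317,268)]]);print(A)
m=A.mean(0);print(m);goto(m[0],m[1],.012,68.5)
E
```

```text
[[ 0.50275834 -0.12816127  0.012     ]
 [ 0.51957911 -0.0838399   0.012     ]
 [ 0.55681411 -0.14958815  0.012     ]
 [ 0.5741224  -0.10662465  0.012     ]]
[ 0.53831849 -0.11705349  0.012     ]
t 14.7 at [ 0.5334 -0.122   0.0889] yaw 68.7 j6 -1.56 shift now-axes [-3.   6.4 76.9] shift turned-axes [-2.7  6.4 76.9] turn [ 0.  -0.2  0.2]
```

```bash
python3 -m creep '{"rows":[[1,-3,6,20,0,0,0],[1,0,0,30,0,0,0],[1,0,0,25,0,0,0],[1,0,0,2,0,0,0],[-1,0,0,0,0,0,0],[-1,0,0,0,0,0,0],[-1,0,0,0,0,0,0],[-1,0,0,0,0,0,0],[-1,0,0,0,0,0,0],[-1,0,0,0,0,0,0]]}' 25; python3 -m creep '{"rows":[[-1,0,0,0,0,0,0],[-1,0,0,0,0,0,0],[-1,0,0,-10,0,0,0],[-1,0,0,-40,0,0,0],[-1,0,0,-40,0,0,0],[-1,0,0,0,0,0,0]]}'; python3 - <<'E'
from h import *
goto(.668,-.091,.0145,93.3)
E
```

```text
t: 15.7
position: [0.5403, -0.1182, 0.0146]
eef_rot: [0.585, 3.083, -0.001]
force: [0.0, -0.2, 7.1]
grip_width: 0.534
finger_force: 26.6
t: 16.3
position: [0.5423, -0.1189, 0.109]
eef_rot: [0.584, 3.076, -0.003]
force: [0.2, -0.1, -0.5]
grip_width: 0.533
finger_force: 26.0
t 16.3 at [ 0.5423 -0.1189  0.109 ] yaw 68.5 j6 -1.55 shift now-axes [-105.6   72.    95.7] shift turned-axes [-127.1   20.6   94.5] turn [ -0.1   0.6 -24.8]
```

```bash
python3 -m creep '{"rows":[[-1,0,0,0,0,0,-8.3],[-1,0,0,0,0,0,-8.3],[-1,0,0,0,0,0,-8.3],[-1,-40,7,0,0,0,0],[-1,-45,7,0,0,0,0],[-1,-40,7,0,0,0,0],[-1,0,0,20,0,0,0],[-1,0,0,30,0,0,0],[-1,0,0,20,0,0,0],[-1,0,0,0,0,0,0]]}'; python3 - <<'E'
from h import *
goto(.668,-.091,.0185,93.3)
E
```

```text
t: 17.3
position: [0.6601, -0.0888, 0.0292]
eef_rot: [0.093, -3.133, -0.003]
force: [-0.9, -0.5, 1.1]
grip_width: 0.531
finger_force: 25.9
t 17.3 at [ 0.6601 -0.0888  0.0292] yaw 93.4 j6 -1.88 shift now-axes [-7.8 -2.7 10.6] shift turned-axes [-7.8 -2.7 10.7] turn [ 0.1 -0.4  0.1]
```

```bash
python3 -m creep '{"rows":[[-1,-6,-2,3,0,0,0],[-1,0,0,5,0,0,0],[-1,0,0,2,0,0,0],[-1,0,0,0,0,0,0],[-1,0,0,0,0,0,0]]}'; python3 - <<'E'
from h import *
goto(.668,-.091,.0180,93.3)
E
```

```text
t: 17.8
position: [0.6689, -0.0912, 0.0233]
eef_rot: [-0.092, 3.14, -0.0]
force: [-0.2, 0.0, 0.2]
grip_width: 0.531
finger_force: 25.9
t 17.8 at [ 0.6689 -0.0912  0.0233] yaw 93.4 j6 -1.88 shift now-axes [0.9 0.2 5.3] shift turned-axes [0.9 0.2 5.3] turn [-0.   0.   0.1]
```

```bash
python3 -m creep '{"rows":[[-1,0,0,3,0,0,0],[-1,0,0,2,0,0,0],[-1,0,0,0,0,0,0],[-1,0,0,0,0,0,0]]}';  python3 -m creep '{"rows":[[0.5,0,0,0,0,0,0],[0.5,0,0,0,0,0,0],[0.5,0,0,0,0,0,0],[0.5,0,0,0,0,0,0],[0.5,0,0,-15,0,0,0],[0.5,0,0,-40,0,0,0],[1,0,0,-45,0,0,0],[1,0,0,-45,0,0,0],[1,0,0,0,0,0,0]]}'; python3 - <<'E'
from h import *
goto(.43,-.176,.12,-16)
p,d,k=snap('w7')
for q in arm.cut_out('wrist','float_bowl'):
  if q['conf']<.3: continue
  P=fish(d,q['region'],k);print(q['conf'],q['box'],*rect(P),np.percentile(P[:,2],[5,50,95]))
E
```

```text
t: 18.2
position: [0.6687, -0.0911, 0.0177]
eef_rot: [0.093, -3.14, -0.0]
force: [-0.0, -0.1, -0.2]
grip_width: 0.529
finger_force: 26.0
t: 19.1
position: [0.6724, -0.092, 0.1724]
eef_rot: [-0.092, 3.125, -0.006]
force: [-0.5, -1.1, 0.3]
grip_width: 0.998
finger_force: 0.0
t 19.1 at [ 0.6724 -0.092   0.1724] yaw 93.4 j6 -1.88 shift now-axes [247.6 -69.4  49.1] shift turned-axes [-147.6 -209.8   52.4] turn [  0.6   0.8 109.4]
0.56 [279.9, 178.7, 66.0, 75.7] [664.9 -91.1] [76.9 58.8] 3.8 [0.004102   0.00758737 0.03275564]
```

```bash
python3 -m creep '{"rows":[[1,41,-11,0,0,0,0],[1,41,-12,0,0,0,0],[1,41,-11,0,0,0,0],[1,41,-12,0,0,0,0],[1,41,-11,0,0,0,0],[1,42,-12,0,0,0,0],[1,0,0,0,0,0,8.5],[1,0,0,0,0,0,8.5],[1,0,0,0,0,0,8.5],[1,0,0,0,0,0,8.5]]}'; python3 -m creep '{"rows":[[1,0,0,0,0,0,8.4],[1,0,0,0,0,0,8.4],[1,0,0,0,0,0,8.4],[1,0,0,0,0,0,8.4],[1,0,0,0,0,0,8.4],[1,0,0,0,0,0,8.4],[1,0,0,20,0,0,8.4],[1,0,0,30,0,0,8.4],[1,0,0,20,0,0,8.4],[1,0,0,0,0,0,0]]}'; python3 - <<'E'
from h import *
goto(.42,-.186,.010,-16)
p,d,k=snap('w8')
for q in arm.cut_out('wrist','ruined_float'):
  if q['conf']<.3: continue
  P=fish(d,q['region'],k);T=P[P[:,2]>.013];print(q['conf'],q['box'],*rect(P),*rect(T),T.mean(0))
E
```

```text
t: 20.2
position: [0.4253, -0.1741, 0.1618]
eef_rot: [-0.839, -3.025, -0.001]
force: [-0.3, 0.3, 0.1]
grip_width: 1.002
finger_force: 0.0
t: 21.2
position: [0.4238, -0.1731, 0.0898]
eef_rot: [-2.508, -1.88, 0.004]
force: [-0.9, 0.3, -0.3]
grip_width: 0.998
finger_force: 0.0
t 21.2 at [ 0.4238 -0.1731  0.0898] yaw -16.3 j6 -0.27 shift now-axes [-13.6   0.6  79.8] shift turned-axes [-13.5  -0.1  79.8] turn [-0.4 -0.1 -0.3]
0.73 [283.8, 216.2, 42.2, 78.3] [ 428.8 -172.4] [54.7 31. ] 79.3 [ 421.6 -186.6] [21.9 23.1] 20.9 [ 0.42188052 -0.18672818  0.01683138]
```

View pics/w8.png

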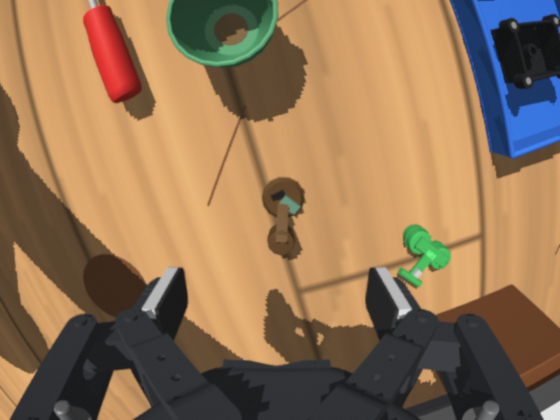

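The whole drum is at (282,240) and the pancake at (285,197), in line with the jaws; the cup and green float are clear.

```bash
python3 -m creep '{"rows":[[1,-14,2,20,0,0,0],[1,0,0,30,0,0,0],[1,0,0,28,0,0,0],[1,0,0,3,0,0,0],[-1,0,0,0,0,0,0],[-1,0,0,0,0,0,0],[-1,0,0,0,0,0,0],[-1,0,0,0,0,0,0],[-1,0,0,0,0,0,0],[-1,0,0,0,0,0,0]]}' 25; python3 -m creep '{"rows":[[-1,0,0,0,0,0,0],[-1,0,0,0,0,0,0],[-1,0,0,0,0,0,0],[-1,0,0,-20,0,0,0],[-1,0,0,-40,0,0,0],[-1,0,0,-45,0,0,0],[-1,0,0,-45,0,0,0],[-1,0,0,-45,0,0,0],[-1,0,0,0,0,0,0],[-1,0,0,0,0,0,0]]}'; python3 - <<'E'
from h import *
goto(.58,-.355,.20,0)
E
```

```text
t: 22.3
position: [0.4248, -0.1888, 0.0127]
eef_rot: [2.511, 1.885, 0.001]
force: [-0.8, -0.4, 7.4]
grip_width: 0.209
finger_force: 24.2
t: 23.3
position: [0.4244, -0.1886, 0.2077]
eef_rot: [2.511, 1.885, 0.001]
force: [-0.3, 0.6, -0.8]
grip_width: 0.209
finger_force: 24.5
t 23.3 at [ 0.4244 -0.1886  0.2077] yaw -16.2 j6 -0.3 shift now-axes [-116.3  195.8    8.2] shift turned-axes [-166.4  155.6    7.7] turn [  0.1   0.1 -16.2]
```

```bash
python3 -m creep '{"rows":[[-1,0,0,-20,0,0,0],[-1,-22,33,0,0,0,0],[-1,-23,34,0,0,0,0],[-1,-23,34,0,0,0,0],[-1,-23,34,0,0,0,0],[-1,-22,33,0,0,0,0],[-1,-22,33,0,0,0,0],[-1,0,0,0,0,0,-8.1],[-1,0,0,0,0,0,-8.1],[-1,0,0,0,0,0,0]]}'; python3 - <<'E'
from h import *
goto(.58,-.375,.160,0)
k=arm.calibration('scene');p,d=arm.capture('scene');cv2.imwrite('pics/s1.png',cv2.resize(p[30:260,20:320],None,fx=2.4,fy=2.4)[:,:,::-1])
E
```

```text
t: 24.3
position: [0.579, -0.3741, 0.2236]
eef_rot: [-2.217, -2.219, 0.001]
force: [0.8, -0.7, -0.7]
grip_width: 0.207
finger_force: 24.6
t 24.3 at [ 0.579  -0.3741  0.2236] yaw 0.0 j6 -0.69 shift now-axes [-1.1  1.3 63.6] shift turned-axes [-0.9  1.  63.6] turn [-0.2 -0.2  0. ]
```

View pics/s1.png

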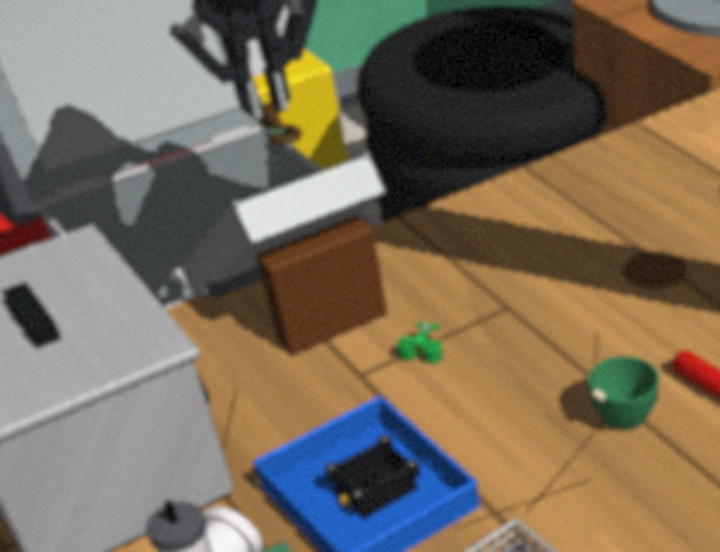

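The ruined float hangs in the jaws at (280,125) over the chute, and the bowl sits in the blue tray at (375,475).

```bash
python3 -m creep '{"rows":[[-1,0,0,20,0,0,0],[-1,0,0,20,0,0,0],[-1,0,0,12,0,0,0],[-1,0,0,4,0,0,0],[-1,0,0,0,0,0,0]]}'; python3 -m creep '{"rows":[[0.2,0,0,0,0,0,0],[0.2,0,0,0,0,0,0],[0.2,0,0,0,0,0,0],[0.2,0,0,0,0,0,0],[0.2,0,0,-30,0,0,0],[0.2,0,0,-35,0,0,0],[0.2,0,0,0,0,0,0]]}';  python3 - <<'E'
from h import *
goto(.433,.301,.22,71.5)
for c in ['side','scene']:
  p,d=arm.capture(c);cv2.imwrite(f'pics/{c}2.png',p[:,:,::-1])
  for q in arm.cut_out(c,'ruined_float'):
    P=world(d,q['region'],c);print(c,q['conf'],q['box'],np.median(P,0) if len(P) else 0)
E
```

```text
t: 24.85
position: [0.5794, -0.3741, 0.1703]
eef_rot: [-2.222, -2.219, 0.0]
force: [0.4, -0.1, -0.3]
grip_width: 0.21
finger_force: 24.6
t: 25.55
position: [0.5812, -0.3757, 0.2421]
eef_rot: [2.215, 2.214, 0.002]
force: [-0.9, -0.3, 0.4]
grip_width: 0.601
finger_force: 0.0
t 25.55 at [ 0.5812 -0.3757  0.2421] yaw -0.0 j6 -0.68 shift now-axes [ 676.7 -148.7   16.4] shift turned-axes [355.3 594.7  22.1] turn [  0.2   0.6 -71.5]
scene 0.64 [234.9, 293.4, 104.9, 95.1] [0.65736899 0.13026398 0.00394899]
```

View pics/side2.png

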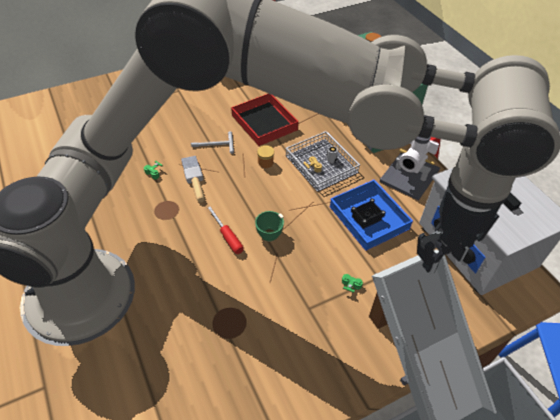

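The chute bed at (430,320) is empty, and the pair, slide and bowl are in their trays. The ruined float has gone down; next is the wrench.

```bash
python3 -m creep '{"rows":[[1,45,-10,0,0,0,0],[1,45,-10,0,0,0,0],[1,45,-10,0,0,0,0],[1,45,-10,0,0,0,0],[1,45,-10,0,0,0,0],[1,45,-10,0,0,0,0],[1,45,-10,0,0,0,0],[1,45,-10,0,0,0,0],[1,45,-10,0,0,0,0],[1,45,-10,0,0,0,0]]}';python3 -m creep '{"rows":[[1,45,-10,0,0,0,0],[1,45,-10,0,0,0,0],[1,45,-10,0,0,0,0],[1,45,-10,0,0,0,0],[1,20,-4,0,0,0,-8],[1,0,0,0,0,0,-8],[1,0,0,20,0,0,-8],[1,0,0,20,0,0,-8],[1,0,0,30,0,0,-8],[1,0,0,30,0,0,-8]]}';python3 -m creep '{"rows":[[1,0,0,20,0,0,-8],[1,0,0,20,0,0,-8],[1,0,0,10,0,0,-7.5],[1,0,0,0,0,0,0]]}'; python3 - <<'E'
from h import *
p,d,k=snap('w9')
goto(.433,.301,.010,71.5)
E
```

```text
t: 26.75
position: [0.4784, 0.0774, 0.2348]
eef_rot: [-2.221, -2.219, 0.002]
force: [0.2, 0.2, -0.0]
grip_width: 1.003
finger_force: 0.0
t: 27.75
position: [0.4351, 0.2755, 0.134]
eef_rot: [-1.118, -2.935, 0.001]
force: [-0.3, -0.5, -0.5]
grip_width: 1.003
finger_force: 0.0
t: 28.15
position: [0.434, 0.2749, 0.0834]
eef_rot: [-0.503, -3.096, 0.005]
force: [0.5, 0.2, 0.7]
grip_width: 1.002
finger_force: 0.0
t 28.2 at [0.4348 0.2753 0.0846] yaw 71.3 j6 -0.83 shift now-axes [ 9.8 23.9 74.5] shift turned-axes [ 9.9 23.8 74.6] turn [-0.1 -0.1 -0.2]
```

View pics/w9.png

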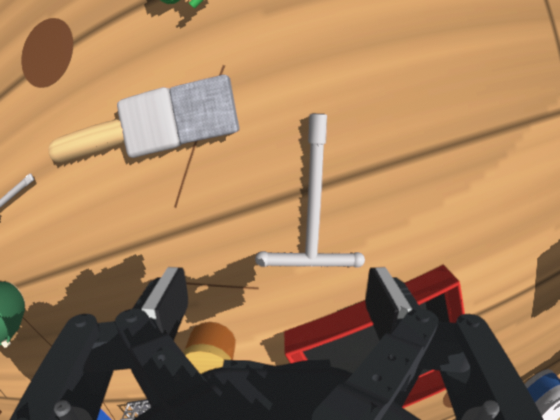

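The handle bar crosses the shaft at (313,260) and the socket ends at (319,114); the jaws are within about 2° of square.

```bash
python3 - <<'E'
from h import *
a=ray(313,259,.0105,'w9');b=ray(319,115,.0105,'w9');v=b-a;print(a,b,np.linalg.norm(v),np.degrees(np.arctan2(v[1],v[0])))
m=a+v/np.linalg.norm(v)*.040;print(m)
goto(m[0],m[1],.008,np.degrees(np.arctan2(v[1],v[0]))-90)
E
```

```text
[0.46848855 0.29086506 0.0105    ] [0.37092454 0.32452    0.0105    ] 0.10320557568655372 160.96799996971572
[0.43067508 0.30390891 0.0105    ]
t 28.2 at [0.4348 0.2753 0.0846] yaw 71.3 j6 -0.83 shift now-axes [12.9 25.9 76.5] shift turned-axes [13.2 25.7 76.6] turn [-0.1 -0.1  0.3]
```

```bash
python3 -m creep '{"rows":[[1,12,25,20,0,0,0],[1,0,0,30,0,0,0],[1,0,0,22,0,0,0],[1,0,0,4,0,0,0],[1,0,0,0,0,0,0],[1,0,0,0,0,0,0]]}' 40; python3 - <<'E'
from h import *
goto(.432,.302,.006,71.3)
E
```

```text
t: 28.8
position: [0.4333, 0.3036, 0.0111]
eef_rot: [0.507, 3.099, 0.002]
force: [-0.7, -0.6, 0.5]
grip_width: 0.998
finger_force: 0.0
t 28.8 at [0.4333 0.3036 0.0111] yaw 71.4 j6 -0.78 shift now-axes [ 0.7 -1.9  5.1] shift turned-axes [ 0.7 -1.9  5.1] turn [0.1 0.1 0.1]
```

```bash
python3 -m creep '{"rows":[[-1,0,0,5,0,0,0],[-1,0,0,0,0,0,0],[-1,0,0,0,0,0,0],[-1,0,0,0,0,0,0],[-1,0,0,0,0,0,0],[-1,0,0,0,0,0,0],[-1,0,0,0,0,0,0],[-1,0,0,0,0,0,0],[-1,0,0,0,0,0,0]]}' 40; python3 -m creep '{"rows":[[-1,0,0,0,0,0,0],[-1,0,0,-5,0,0,0],[-1,0,0,-5,0,0,0],[-1,0,0,-20,0,0,0],[-1,0,0,-30,0,0,0],[-1,0,0,-20,0,0,0],[-1,0,0,0,0,0,0],[-1,0,0,0,0,0,0]]}'; python3 - <<'E'
from h import *
goto(.5895,.3185,.09,5.5)
p,d,k=snap('w10')
E
```

```text
t: 29.7
position: [0.4325, 0.3034, 0.005]
eef_rot: [0.506, 3.1, 0.001]
force: [0.5, 0.4, 2.4]
grip_width: 0.073
finger_force: 39.1
t: 30.5
position: [0.4322, 0.3031, 0.0847]
eef_rot: [0.506, 3.1, 0.0]
force: [-0.4, -0.1, -1.2]
grip_width: 0.08
finger_force: 39.1
t 30.5 at [0.4322 0.3031 0.0847] yaw 71.5 j6 -0.78 shift now-axes [-144.3   64.5   -5.3] shift turned-axes [  0.2 158.1  -5.3] turn [ 0.  0. 66.]
```

View pics/w10.png

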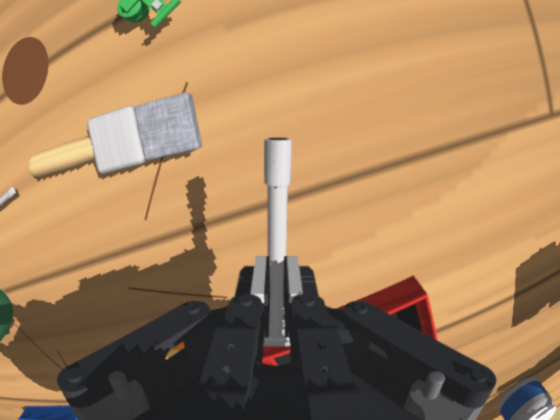

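```bash
python3 -m creep '{"rows":[[-1,0,0,0,0,0,8.25],[-1,0,0,0,0,0,8.25],[-1,0,0,0,0,0,8.25],[-1,0,0,0,0,0,8.25],[-1,0,0,0,0,0,8.25],[-1,0,0,0,0,0,8.25],[-1,0,0,0,0,0,8.25],[-1,0,0,0,0,0,8.25],[-1,0,0,0,0,0,0]]}'; python3 -m creep '{"rows":[[-1,0,30,0,0,0,0],[-1,0,40,0,0,0,0],[-1,0,40,0,0,0,0],[-1,0,40,0,0,0,0],[-1,0,8,0,0,0,0],[-1,0,0,20,0,0,0],[-1,0,0,20,0,0,0],[-1,0,0,0,0,0,0],[-1,0,0,0,0,0,0]]}'; python3 - <<'E'
from h import *
goto(.591,.318,.009,5.5)
p,d,k=snap('w11')
E
```

```text
t: 31.45
position: [0.4315, 0.3028, 0.0833]
eef_rot: [-2.114, -2.323, 0.004]
force: [0.0, -0.2, -1.3]
grip_width: 0.077
finger_force: 39.1
t: 32.35
position: [0.5888, 0.3182, 0.0442]
eef_rot: [-2.11, -2.326, 0.003]
force: [-0.2, -0.5, -1.1]
grip_width: 0.079
finger_force: 39.3
t 32.35 at [0.5888 0.3182 0.0442] yaw 5.6 j6 0.28 shift now-axes [-0.4  2.2 35.2] shift turned-axes [-0.5  2.2 35.2] turn [-0.1  0.   0.1]
```

View pics/w11.png

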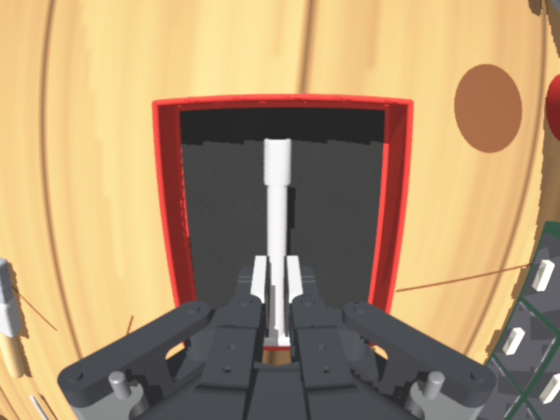

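The wrench is square and centred in the red tray: the shaft runs up column 277, between walls at about 180 and 385.

```bash
python3 -m creep '{"rows":[[-1,0,1,15,0,0,0],[-1,0,1,12,0,0,0],[-1,0,0,5,0,0,0],[-1,0,0,1,0,0,0],[-1,0,0,0,0,0,0],[-1,0,0,0,0,0,0]]}'
```

```text
t: 33.0
position: [0.5919, 0.3187, 0.0122]
eef_rot: [2.113, 2.325, 0.001]
force: [-0.1, 0.2, -0.6]
grip_width: 0.083
finger_force: 39.3
```

```bash
python3 -m creep '{"rows":[[-1,0,0,2,0,0,0],[-1,0,0,1,0,0,0],[-1,0,0,0,0,0,0],[-1,0,0,0,0,0,0]]}'; python3 -m creep '{"rows":[[-0.5,0,0,0,0,0,0],[-0.2,0,0,0,0,0,0],[-0.2,0,0,0,0,0,0],[-0.2,0,0,0,0,0,0],[-0.2,0,0,-15,0,0,0],[-0.2,0,0,-40,0,0,0],[-0.2,0,0,-45,0,0,0],[-0.2,0,0,-45,0,0,0],[-0.2,0,0,0,0,0,0],[-0.2,0,0,0,0,0,0]]}'; python3 - <<'E'
from h import *
p,d,k=snap('w12')
for q in arm.cut_out('wrist','t_wrench'):
  P=fish(d,q['region'],k);print(q['conf'],q['box'],*rect(P),np.percentile(P[:,2],[2,50,98]))
for c in ['side','scene']:
  p,d=arm.capture(c);cv2.imwrite(f'pics/{c}3.png',p[:,:,::-1])
  for n in ['tea_cup','ruined_float','t_wrench','throttle_slide','float_pair','float_bowl']:
   for q in arm.cut_out(c,n):
    P=world(d,q['region'],c)
    if q['conf']>.4 and len(P): print(c,n,round(q['conf'],2),np.round(q['box']),*rect(P),np.round(np.percentile(P[:,2],[2,50,98]),3))
E
```

```text
t: 33.4
position: [0.5917, 0.3186, 0.0089]
eef_rot: [-2.113, -2.325, -0.0]
force: [-0.5, 0.7, -1.2]
grip_width: 0.078
finger_force: 39.3
t: 34.4
position: [0.5923, 0.3188, 0.1565]
eef_rot: [2.112, 2.324, 0.006]
force: [-0.1, -0.4, -0.6]
grip_width: 0.4
finger_force: 0.0
0.66 [275.1, 183.5, 86.5, 119.2] [592.5 327.1] [ 84.  114.2] 2.9 [0.00353029 0.01220401 0.01462278]
side tea_cup 0.96 [270. 227.  33.  28.] [441.1 -18.5] [107.4  69. ] 63.1 [-0.001  0.028  0.049]
side t_wrench 0.41 [267. 124.  24.  25.] [593.  322.3] [ 19.2 105.3] 0.3 [0.002 0.011 0.015]
side throttle_slide 0.66 [333. 157.  10.  14.] [685.7 109.2] [24.3 22. ] 17.3 [0.008 0.032 0.041]
side float_pair 0.74 [152. 172.  21.  22.] [249.9 276.1] [60.9 44. ] 64.1 [-0.003  0.016  0.022]
side float_pair 0.72 [311. 162.  23.  15.] [627.1 110.5] [46.2 44.5] 63.7 [0.001 0.02  0.025]
side float_pair 0.69 [352. 283.  24.  20.] [ 531.1 -241.1] [43.7 38.7] 73.6 [-0.001  0.018  0.023]
side float_bowl 0.82 [370. 215.  32.  32.] [669.3 -95.9] [81.1 55.3] 2.8 [0.003 0.02  0.034]
scene tea_cup 0.66 [278. 194.  33.  30.] [431.9 -30.9] [70.2 62. ] 55.0 [0.004 0.032 0.05 ]
scene t_wrench 0.75 [332. 347.  71.  58.] [578.6 318.3] [ 77.5 119. ] 24.0 [0.003 0.013 0.017]
scene throttle_slide 0.74 [221. 296.  18.  26.] [680.1 105.2] [60.1 28.6] 63.9 [0.003 0.031 0.042]
scene float_pair 0.75 [246. 283.  26.  22.] [623.6 114.9] [42.5 44.9] 0.6 [0.006 0.022 0.027]
scene float_pair 0.71 [442. 240.  22.  17.] [256.6 276.1] [38.6 45.4] 26.0 [0.004 0.019 0.024]
scene float_pair 0.55 [194. 173.  18.  18.] [ 521.7 -238.1] [53.2 43.2] 42.2 [-0.001  0.017  0.023]
scene float_bowl 0.88 [174. 228.  38.  38.] [661.9 -88.7] [67.  56.2] 2.8 [0.004 0.021 0.035]
scene float_bowl 0.73 [338. 357. 121. 110.] [582.  329.5] [151.7 152.1] 5.9 [0.001 0.005 0.033]
```

View pics/side3.png

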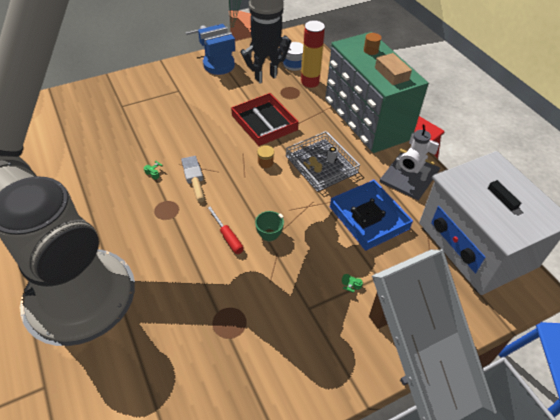

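The wrench lies flat in the red tray at (266,117), the pair and slide stand in the basket at (311,162) and (333,157), the bowl is in the blue tray at (370,215), the cup is unmoved and the chute is empty.

```bash
python3 -c "
from cell import arm
print(arm.sign_off())"
```

```text
the job is handed in; nothing more can be done
None
```

I handed the job in at about 34 s: the float pair and slide are in the wash basket, the bowl is in the blue tray, the wrench is in the red tray, and the cup hasn't moved; I released the ruined float into the chute, which is now empty, but couldn't see into the bin to confirm it landed, and sign-off gave no verdict.

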